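# Set out the Advent candles on their starred coasters

### The arm

A 7-joint arm with a two-finger parallel gripper is mounted at the origin on the work surface. World frame = base frame: x ahead of the robot, y to its left, z up, the work surface at z = 0. Lengths are in m, angles in rad, forces in N, time in s.
With the tool pointing down it reaches from about 0.375 to 0.925 m from the base axis. Payload 3.1 kg.
Tool frame: the origin (TCP) lies between the finger pads; the fingertips stand 19 mm ahead of it and the grasp point (between the pads) is the TCP; z points along the fingers, y is the direction in which the jaws open and shut (so a half turn about z gives the same grasp; the last joint's range is limited). The gripper opens to 85 mm and grips with 20 to 120 N. Pads are 22 mm wide; open, the fingers measure 114 mm over their backs; the gripper's body (76 mm by 85 mm) begins 54 mm behind the grasp point. The pads swing forward as they close: fully open they stand 13 mm farther back than shut.
Start: joints at [-1.277, 0.383, 0.044, 1.598, -0.018, 1.161, -0.05], TCP at [0.248, 0.601, 0.216] pointing down, gripper open.
Joint ranges: [-2.61, 2.61], [-0.41, 2.15], [-1.48, 1.57], [0, 2.5], [-1.57, 4.71], [0.05, 1.97], [-2.85, 2.85]. Speed limits (rad/s): [2.79, 2.79, 3.14, 3.14, 3.14, 3.14, 3.14].

### API

Orientations are given as a unit quaternion [x, y, z, w].
In Python, from bench import move_ptp, movel, move_j, move_gripper, pause, inverse_kinematics, read_camera, camera_params, MotionError, sign_off, look_for, tip_of, read_time_s, read_qpos, read_joint_vel, read_effort, read_eef_pos, read_tcp_rot, read_ft_force, read_ft_torque, read_finger_gap gives the robot as it stands. Calls block until the motion is done:
- move_ptp(position, orientation): joint-space move of the TCP to a pose.
- movel(position, orientation=None, speed=0.15): straight line of the TCP; orientation=None keeps the orientation; speed is the mean speed in m/s.
- move_j(angles): joint-space move.
- move_gripper(opening, effort=None): finger opening in m; effort is the grip in N (None keeps the last); returns when the fingers have stopped.
- pause(seconds).
- inverse_kinematics(position, orientation): joint angles nearest the present ones, or None.
- read_camera(name): name is "scene" or "top" or "wrist"; returns the picture (384x512x3 uint8, red, green, blue); there is no depth.
- camera_params(name): a dict with "K" (3x3 intrinsics, pixels), "camera_from_world" (4x4, takes a point from world to camera coordinates). Camera axes: x right, y down, z forward; pixel columns grow to the right and rows downward; lengths in m; the calibration is good to about 2 mm. A picture is of the moment at which its call begins: read the wrist's pose just before it. camera_params takes no time and is no camera call; for the wrist camera it gives the pose at the moment of the call.
A pose or a line that the arm cannot do raises MotionError and nothing moves.
- sign_off(): hands the job in, once; it reports no verdict.
Trained networks look in the newest picture that a camera, given by its name, has taken for a name from the list of things; names that differ only in an ending like _2 or _b are one class to them, and where a whole thing is asked for, a point or a joint stands for the part that bears it (a point fixed in the world has none). Each returns a list of dicts, best first, with "confidence" (0 to 1); they miss things now and then, are a little off and sometimes report something else, mostly with a low value. They report only what shows in the picture. A call takes as long as a camera call. They do not tell look-alikes from the thing itself.
- look_for(camera, name): "at" ([column, row] in pixels, amid what is visible of it).
- tip_of(camera, name): "at" ([column, row] in pixels: a listed point, or the origin of a listed thing).
Readings, each from a call of its own:
- read_time_s(): time.
- read_qpos(): joint angles.
- read_joint_vel(): joint speeds.
- read_effort(): joint torques, N m.
- read_eef_pos(): TCP position.
- read_tcp_rot(): TCP orientation.
- read_ft_force(): force on the tool from outside, world axes, zero at the start.
- read_ft_torque(): the same for the moment, N m.
- read_finger_gap(): finger opening in m.
Only numpy, scipy, OpenCV 4.12 (cv2) and the standard library are available. Lean on these libraries where they do the work, as an engineer would, in place of code of your own. Each camera call takes 0.05 s, during which the arm holds its last target.

### The job

Set out the four red candles for the Advent table: stand each one upright in the middle of the metal plate on a green coaster, the shortest on the coaster with one star, the next taller on the one with two stars, then three, and the tallest on the one with four stars. Leave the two white candles where they are, and do not drop any candle or knock one over.

Things in the scene. Friction and masses are not known exactly. Their poses are not given: they have to be found in the camera images.
- red_candle_a: the shortest of the four red pillar candles: an upright red cylinder 48 mm in diameter and 50 mm high, with a thin 8 mm black wick (no obstacle) on top; about 82 g; loose. Origin: centre of its underside; z is its axis, up. It can be gripped anywhere round its side.
- red_candle_b: the second shortest of the four red pillar candles: an upright red cylinder 48 mm in diameter and 75 mm high, with a thin 8 mm black wick (no obstacle) on top; about 122 g; loose. Origin: centre of its underside; z is its axis, up. It can be gripped anywhere round its side.
- red_candle_c: the second tallest of the four red pillar candles: an upright red cylinder 48 mm in diameter and 100 mm high, with a thin 8 mm black wick (no obstacle) on top; about 163 g; loose. Origin: centre of its underside; z is its axis, up. It can be gripped anywhere round its side.
- red_candle_d: the tallest of the four red pillar candles: an upright red cylinder 48 mm in diameter and 125 mm high, with a thin 8 mm black wick (no obstacle) on top; about 204 g; loose. Origin: centre of its underside; z is its axis, up. It can be gripped anywhere round its side.
- coaster_1: dark green square coaster, 100 x 100 mm and 8 mm thick, fixed to the table and turned a little, with a round silver metal plate 66 mm in diameter in its middle whose top is 10 mm above the table (2 mm above the green), and one star, in one corner (yellow, 20 mm wide, flat). Origin: centre of its underside, on the table; z up.
- coaster_2: dark green square coaster, 100 x 100 mm and 8 mm thick, fixed to the table and turned a little, with a round silver metal plate 66 mm in diameter in its middle whose top is 10 mm above the table (2 mm above the green), and two stars, in two corners diagonally across from each other (yellow, 20 mm wide, flat). Origin: centre of its underside, on the table; z up.
- coaster_3: dark green square coaster, 100 x 100 mm and 8 mm thick, fixed to the table and turned a little, with a round silver metal plate 66 mm in diameter in its middle whose top is 10 mm above the table (2 mm above the green), and three stars, in three corners (yellow, 20 mm wide, flat). Origin: centre of its underside, on the table; z up.
- coaster_4: dark green square coaster, 100 x 100 mm and 8 mm thick, fixed to the table and turned a little, with a round silver metal plate 66 mm in diameter in its middle whose top is 10 mm above the table (2 mm above the green), and four stars, one in each corner (yellow, 20 mm wide, flat). Origin: centre of its underside, on the table; z up.
- white_candle_a: white pillar candle, 48 mm in diameter and 65 mm high, with a thin wick, standing among the red ones; loose; to be left alone. Origin: centre of its underside; z up.
- white_candle_b: white pillar candle, 48 mm in diameter and 90 mm high, with a thin wick, standing among the red ones; loose; to be left alone. Origin: centre of its underside; z up.
Mind the look-alikes: they are no part of the job. What is shaped like the coaster_1 but brown is not meant. Leave any purple look-alike of the red_candle_d alone.

How it is judged:
By the outcome, as a careful person would: the job done as asked, in the order asked, and still so for the second after the job is handed in, with the robot touching nothing.
It also fails if it takes over 106 s, if anything falls off the work surface, if the arm or the gripper's body presses on something with over 40 N, if the wrist force passes 120 N, or if a joint passes its speed limit or range.

## Working session

There is one attempt and no reset: what is moved stays moved. The work goes in short steps, each a Python script; the robot and the scene stay as the last script left them, time stands still between calls to the robot, and variables do not carry over. Pictures are saved under pics/ and viewed, and the job is handed in when it is done.

```bash
mkdir -p pics; ls; python3 - <<'E'
from bench import *
import cv2
for n in("scene","top","wrist"):
    im=read_camera(n); cv2.imwrite(f"pics/{n}0.png",im[:,:,::-1])
    p=camera_params(n); print(n,p["K"],p["camera_from_world"])
print(read_time_s(),read_eef_pos(),read_tcp_rot(),read_finger_gap())
E
```

```text
pics
scene [[459.9545332    0.         259.55935879]
 [  0.         459.9545332  197.91512641]
 [  0.           0.           1.        ]] [[ 0.81671474  0.57703639  0.00245853 -0.4075271 ]
 [ 0.48550146 -0.6848446  -0.54339323 -0.22176977]
 [-0.31187396  0.44499088 -0.83947469  1.38057799]
 [ 0.          0.          0.          1.        ]]
top [[373.35277917   0.         264.46660376]
 [  0.         373.35277917 197.61279025]
 [  0.           0.           1.        ]] [[-0.02896901 -0.9988204  -0.03896941  0.03648596]
 [-0.99697617  0.03168387 -0.07095526  0.51471782]
 [ 0.07210626  0.03679607 -0.99671798  0.77223091]
 [ 0.          0.          0.          1.        ]]
wrist [[311.16536859   0.         262.00220322]
 [  0.         311.16536859 194.05364103]
 [  0.           0.           1.        ]] [[ 0.38121004  0.9244856  -0.00229761 -0.64785982]
 [ 0.88249072 -0.36315071  0.29888407 -0.03924025]
 [ 0.27547964 -0.11596523 -0.95428666  0.3798428 ]
 [ 0.          0.          0.          1.        ]]
0.15 [0.24789417 0.60001223 0.21505426] [ 1.94609104e-01  9.80880303e-01 -1.05089228e-03 -1.49877918e-04] 0.08529552888264062
```

View pics/scene0.png

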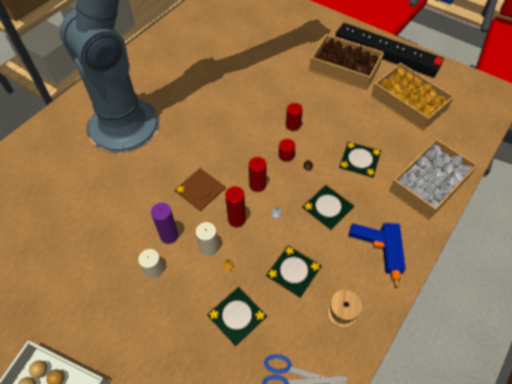

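View pics/top0.png

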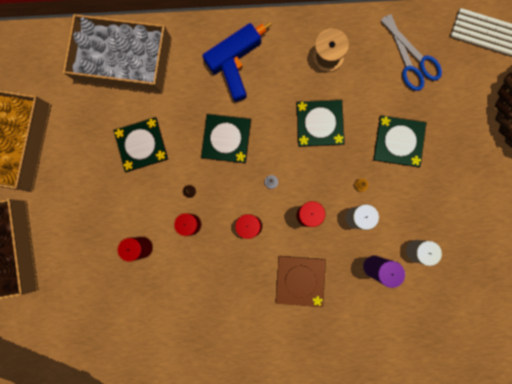

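View pics/wrist0.png

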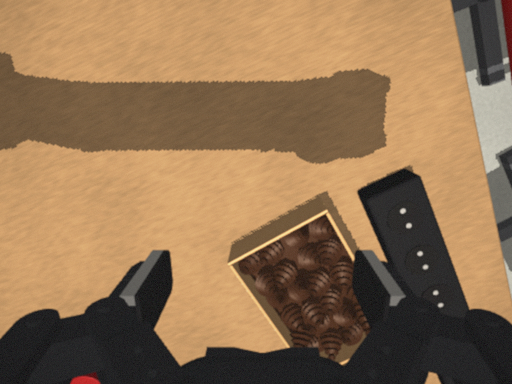

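```bash
python3 - <<'E'
import cv2,numpy as np
t=cv2.imread("pics/top0.png"); s=cv2.imread("pics/scene0.png")
cv2.imwrite("pics/t_crop.png",cv2.resize(t[80:320,90:460],None,fx=2.1,fy=2.1,interpolation=cv2.INTER_CUBIC))
cv2.imwrite("pics/s_crop.png",cv2.resize(s[90:350,130:400],None,fx=2.2,fy=2.2,interpolation=cv2.INTER_CUBIC))
E
```

```text
(no output)
```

View pics/t_crop.png

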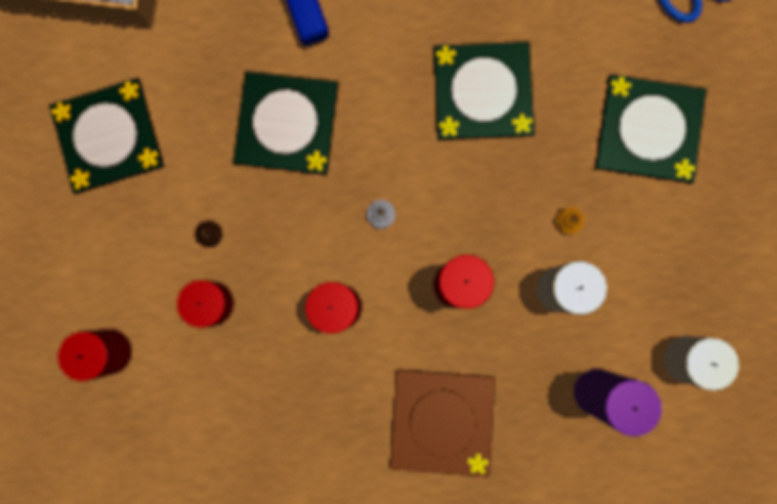

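View pics/s_crop.png

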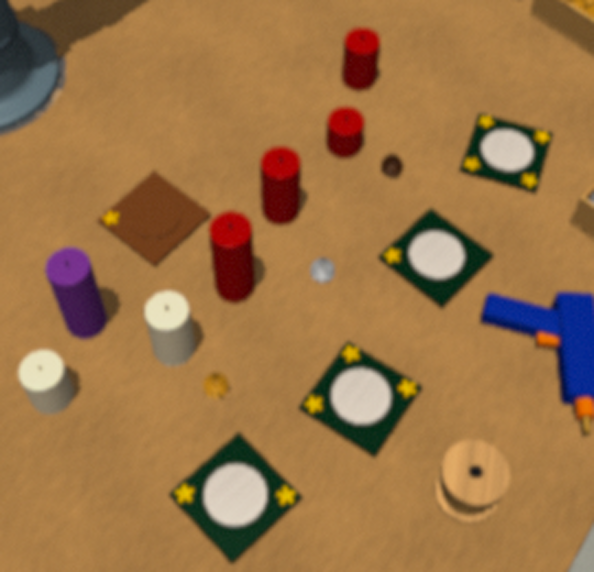

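```bash
cat > loc.py <<'E'
import cv2,numpy as np
from scipy.optimize import minimize
from bench import camera_params
S=4
def proj(P,p):
    p=np.atleast_2d(p); M=P["camera_from_world"]; q=p@M[:3,:3].T+M[:3,3]; q=q@P["K"].T
    return q[:,:2]/q[:,2:]
def ray(P,uv,z):
    M=P["camera_from_world"];R=M[:3,:3];c=-R.T@M[:3,3]
    d=R.T@np.linalg.inv(P["K"])@np.array([uv[0],uv[1],1.]); return c+d*(z-c[2])/d[2]
A=np.linspace(0,2*np.pi,48,endpoint=False)
def hull(P,x,y,z0,h,r):
    c=np.c_[x+r*np.cos(A),y+r*np.sin(A)]
    pts=np.r_[np.c_[c,0*A+z0],np.c_[c,0*A+z0+h]] if h>0 else np.c_[c,0*A+z0]
    return cv2.convexHull(proj(P,pts).astype(np.float32))[:,0]
def rend(poly,shape):
    m=np.zeros(shape,np.uint8); cv2.fillConvexPoly(m,np.round((poly+.5)*16).astype(np.int32),255,shift=4) 
    return m
def redmask(bgr):
    b=bgr.astype(int); return ((b[...,2]>60)&(b[...,1]<0.3*b[...,2])&(b[...,0]<0.4*b[...,2]))
def fit(views,x,y,z0,h,r):
    # views: list (P, mask)
    def cost(v):
        t=0
        for P,m in views:
            pl=hull(P,v[0]/100,v[1]/100,z0,h,r)
            lo=np.floor(pl.min(0)-12).astype(int);hi=np.ceil(pl.max(0)+12).astype(int)
            lo=np.maximum(lo,0);hi=np.minimum(hi,[m.shape[1],m.shape[0]])
            if (hi-lo).min()<4:return 9
            sub=cv2.resize(m[lo[1]:hi[1],lo[0]:hi[0]].astype(np.float32),None,fx=S,fy=S,interpolation=cv2.INTER_LINEAR)
            a=rend((pl-lo+.5)*S-.5,sub.shape)/255.; 
            t+=1-np.minimum(a,sub).sum()/np.maximum(a,sub).sum()
        return t/len(views)
    r_=minimize(cost,[x*100,y*100],method="Nelder-Mead",options=dict(initial_simplex=[[x*100,y*100],[x*100+1.5,y*100],[x*100,y*100+1.5]],xatol=.005,fatol=1e-4))
    return r_.x/100,r_.fun
E
python3 - <<'E'
from loc import *
t=cv2.imread("pics/top0.png"); s=cv2.imread("pics/scene0.png");PT=camera_params("top");PS=camera_params("scene")
mt,ms=redmask(t),redmask(s)
for uv in [(130,249),(186,225),(248,226),(312,214)]:
    out=[]
    for h in(.05,.075,.1,.125):
        p=ray(PT,uv,h); v,f=fit([(PT,mt),(PS,ms)],p[0],p[1],0,h,.024); out.append((f,h,v))
    out.sort(key=lambda o:o[0]); f,h,v=out[0]
    print(uv,[(round(o[0],3),o[1]) for o in out],v.round(4), "top",fit([(PT,mt)],*v,0,h,.024),"scene",fit([(PS,ms)],*v,0,h,.024))
def white(i):
    b=i.astype(int);return (b.min(2)>120)&(b.max(2)-b.min(2)<70)
wt,ws=white(t),white(s)
for uv in[(140,145),(226,138),(320,122),(401,141)]:
    p=ray(PT,uv,.01); v,f=fit([(PT,wt),(PS,ws)],p[0],p[1],.01,0,.033)
    print(uv,v.round(4),round(f,3),"top",fit([(PT,wt)],*v,.01,0,.033),"scene",fit([(PS,ws)],*v,.01,0,.033))
for uv,h in[((366,217),.09),((429,253),.065),((390,274),.125),((270,182),.02),((190,191),.02),((361,185),.02)]: print(uv,ray(PT,uv,h).round(3))
E
```

```text
(130, 249) [(np.float64(0.288), 0.05), (np.float64(0.349), 0.075), (np.float64(0.464), 0.1), (np.float64(0.548), 0.125)] [0.4126 0.3031] top (array([0.41650362, 0.30259552]), np.float64(0.28398421743222635)) scene (array([0.40704511, 0.30410893]), np.float64(0.1852992218552315))
(186, 225) [(np.float64(0.29), 0.05), (np.float64(0.434), 0.075), (np.float64(0.52), 0.1), (np.float64(0.543), 0.125)] [0.4635 0.1844] top (array([0.46450483, 0.18412173]), np.float64(0.22862479086800713)) scene (array([0.46480369, 0.18135681]), np.float64(0.33307000855416))
(248, 226) [(np.float64(0.226), 0.075), (np.float64(0.236), 0.1), (np.float64(0.287), 0.05), (np.float64(0.316), 0.125)] [0.4562 0.0551] top (array([0.4571732 , 0.05547932]), np.float64(0.06808189166729617)) scene (array([0.44711981, 0.06224846]), np.float64(0.2807687208438293))
(312, 214) [(np.float64(0.22), 0.1), (np.float64(0.242), 0.125), (np.float64(0.254), 0.075), (np.float64(0.306), 0.05)] [ 0.4761 -0.0706] top (array([ 0.47702966, -0.07081397]), np.float64(0.09230077309137741)) scene (array([ 0.46665008, -0.06238022]), np.float64(
[... 240 characters left out ...]
ray([0.65040144, 0.10276122]), np.float64(0.049795037756202754)) scene (array([0.64894121, 0.10034413]), np.float64(0.05725363027679886))
(320, 122) [ 0.6755 -0.105 ] 0.066 top (array([ 0.67632779, -0.10376398]), np.float64(0.04454752857683253)) scene (array([ 0.67506704, -0.10619413]), np.float64(0.05147002459913175))
(401, 141) [ 0.629  -0.2738] 0.07 top (array([ 0.62972308, -0.27225415]), np.float64(0.04299889188546446)) scene (array([ 0.62835926, -0.2751893 ]), np.float64(0.04647240812109188))
(366, 217) [ 0.467 -0.174  0.09 ]
(429, 253) [ 0.394 -0.297  0.065]
(390, 274) [ 0.364 -0.203  0.125]
(270, 182) [0.548 0.008 0.02 ]
(190, 191) [0.535 0.179 0.02 ]
(361, 185) [ 0.536 -0.183  0.02 ]
```

```bash
sed -i 's/return ((b\[.*/return ((b[...,2]>25)\&(b[...,1]<0.4*b[...,2])\&(b[...,0]<0.45*b[...,2]))/' loc.py
python3 - <<'E'
from loc import *
t=cv2.imread("pics/top0.png"); s=cv2.imread("pics/scene0.png");PT=camera_params("top");PS=camera_params("scene")
mt,ms=redmask(t),redmask(s)
for uv in [(130,249),(186,225),(248,226),(312,214)]:
    out=[]
    for h in(.05,.075,.1,.125):
        p=ray(PT,uv,h); v,f=fit([(PT,mt),(PS,ms)],p[0],p[1],0,h,.024); out.append((f,h,v))
    out.sort(key=lambda o:o[0]); f,h,v=out[0]
    print(uv,[(round(o[0],3),o[1]) for o in out],v.round(4), "top",fit([(PT,mt)],*v,0,h,.024),"scene",fit([(PS,ms)],*v,0,h,.024))
    cv2.polylines(t,[np.round(hull(PT,*v,0,h,.024)).astype(int)],1,(255,255,0)); cv2.polylines(s,[np.round(hull(PS,*v,0,h,.024)).astype(int)],1,(255,255,0))
cv2.imwrite("pics/fit0.png",np.vstack([cv2.resize(t[180:280,90:360],None,fx=2.8,fy=2.8),cv2.resize(s[90:240,130:400],None,fx=2.8,fy=2.8)[:310]]))
E
```

```text
(130, 249) [(np.float64(0.202), 0.075), (np.float64(0.216), 0.05), (np.float64(0.341), 0.1), (np.float64(0.442), 0.125)] [0.4166 0.2922] top (array([0.41758148, 0.29180844]), np.float64(0.1223551568234148)) scene (array([0.41027788, 0.29649137]), np.float64(0.24851202010353646))
(186, 225) [(np.float64(0.224), 0.05), (np.float64(0.377), 0.075), (np.float64(0.471), 0.1), (np.float64(0.507), 0.125)] [0.464  0.1839] top (array([0.46473239, 0.18541644]), np.float64(0.1236707814237249)) scene (array([0.46484114, 0.18137759]), np.float64(0.2974653452549657))
(248, 226) [(np.float64(0.205), 0.1), (np.float64(0.219), 0.075), (np.float64(0.28), 0.125), (np.float64(0.297), 0.05)] [0.4566 0.0529] top (array([0.45703359, 0.05338231]), np.float64(0.07772865114233962)) scene (array([0.45324021, 0.05454783]), np.float64(0.3014806339005177))
(312, 214) [(np.float64(0.194), 0.125), (np.float64(0.201), 0.1), (np.float64(0.266), 0.075), (np.float64(0.334), 0.05)] [ 0.4762 -0.0694] top (array([ 0.47649944, -0.06806932]), np.float64(0.07436620781401848)) scene (array([ 0.47227682, -0.06986086]), np.float64(0.2804089592555974))
```

View pics/fit0.png

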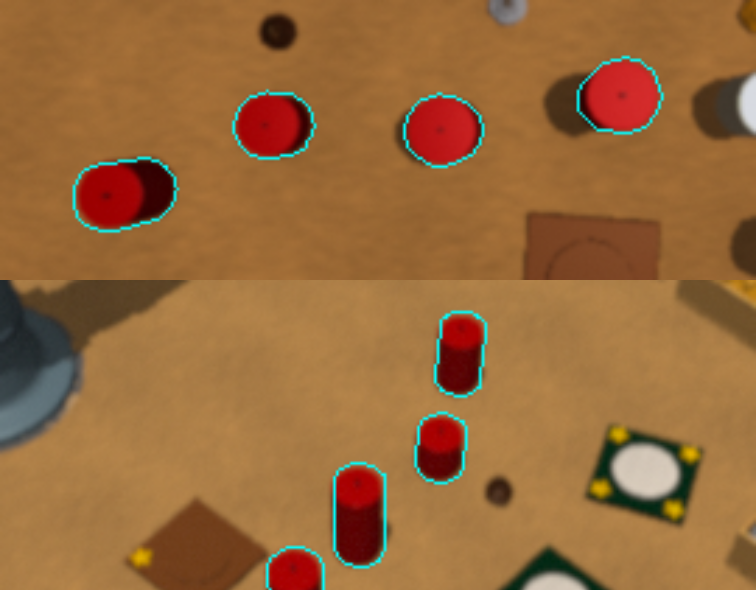

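```bash
cat > act.py <<'E'
from bench import *
import numpy as np
C=dict(a=(.464,.184,.030),b=(.4166,.2922,.045),c=(.4566,.0529,.062),d=(.4762,-.0694,.080))
P=dict(a=(.6498,.1017),b=(.629,-.2738),c=(.6755,-.105),d=(.6428,.2914))
def q(th): # tool down, jaw (tool y) along world angle th
    # q=(a,b,0,0): y=(2ab, b^2-a^2): with a=sin p,b=cos p: (sin2p,cos2p)
    p=(np.pi/2-th)/2; return [float(np.sin(p)),float(np.cos(p)),0.,0.]
UP=.15
def pick(k,th):
    x,y,z=C[k]; t0=read_time_s()
    move_gripper(.085,40)
    move_ptp([x,y,z+UP],q(th))
    e=read_eef_pos(); print("above",np.round(e-np.array([x,y,z+UP]),4))
    movel([x,y,z],q(th),.12); move_gripper(.03,40); pause(.2)
    print("gap",read_finger_gap(),"eef",np.round(read_eef_pos(),4))
    movel([x,y,z+UP],q(th),.12); print("lifted gap",read_finger_gap(),read_ft_force().round(2),"t",read_time_s(),read_time_s()-t0)
def place(k,th,off=(0,0)):
    x,y,z=C[k]; px,py=P[k]; px+=off[0];py+=off[1]
    movel([px,py,z+UP],q(th),.22)
    movel([px,py,z+.016],q(th),.12); pause(.2); f0=read_ft_force()[2]
    for dz in np.arange(.0145,.0079,-.0008):
        movel([px,py,z+dz],q(th),.02); f=read_ft_force()[2]-f0
        if f>1.5: break
    print("placed dz",dz,"df",f,"eef",np.round(read_eef_pos(),4),"gap",read_finger_gap())
    move_gripper(.08,40); pause(.2); movel([px,py,z+UP],q(th),.15); print("t",read_time_s())
E
python3 - <<'E'
from act import *
for th in(0,np.pi/4,-np.pi/4,np.pi/2,np.pi,-3*np.pi/4,3*np.pi/4,-np.pi/2):
    r=[]
    for k in"abcd":
        for p in[C[k][:2],P[k]]:
            for h in(C[k][2],C[k][2]+UP):
                s=inverse_kinematics([*p,h],q(th)); r.append(None if s is None else round(float(s[6]),2))
    print(round(th,2),r)
E
```

```text
0 [-0.23, -0.38, 0.15, 0.03, -0.52, -0.64, 0.91, 0.74, 0.0, -0.2, 0.45, 0.39, 0.4, 0.1, -0.28, -0.32]
0.79 [0.5, 0.38, 0.86, 0.76, 0.21, 0.13, 1.65, 1.52, 0.76, 0.59, 1.22, 1.17, 1.16, 0.88, 0.44, 0.41]
-0.79 [-0.99, -1.16, -0.56, -0.73, -1.27, -1.41, 0.12, -0.05, -0.75, -0.98, -0.29, -0.39, -0.36, -0.68, -1.0, -1.07]
1.57 [1.23, 1.15, 1.52, 1.49, 0.94, 0.9, 2.27, 2.24, 1.52, 1.37, 1.98, 1.94, 1.88, 1.67, 1.17, 1.16]
3.14 [2.68, 2.7, 2.26, 2.41, 2.4, 2.45, -2.02, -2.16, 2.36, 2.66, -2.28, -2.43, -2.3, -2.81, 2.61, 2.65]
-2.36 [-1.88, -2.34, -1.76, -1.92, -2.15, -2.59, -1.34, -1.37, -1.73, -2.55, -1.5, -1.64, -1.51, -2.13, -2.11, -2.24]
2.36 [1.95, 1.93, 2.23, 2.23, 1.67, 1.67, 2.17, 2.3, 2.27, 2.16, 2.64, 2.64, 2.62, 2.45, 1.89, 1.9]
-1.57 [-1.71, -1.93, -1.42, -1.51, -1.99, -2.18, -0.67, -0.84, -1.49, -1.77, -1.08, -1.12, -1.11, -1.47, -1.74, -1.81]
```

```bash
python3 - <<'E'
from act import *
pick("a",0)
place("a",0)
import cv2
for n in("scene","top"): cv2.imwrite(f"pics/{n}1.png",read_camera(n)[:,:,::-1])
E
python3 - <<'E'
import cv2,numpy as np
a=cv2.imread("pics/scene1.png");b=cv2.imread("pics/top1.png")
cv2.imwrite("pics/st1.png",cv2.resize(np.hstack([a,b]),(800,300),interpolation=cv2.INTER_AREA))
E
```

```text
above [-0.0002  0.0023  0.0002]
gap 0.04445556538955348 eef [0.4646 0.1843 0.031 ]
lifted gap 0.04416106015773014 [ 0.79 -0.45 -0.77] t 5.5667 5.4167
placed dz 0.010499999999999999 df 4.921004122113643 eef [0.6498 0.1017 0.0412] gap 0.04401387708825318
t 11.3333
```

View pics/st1.png

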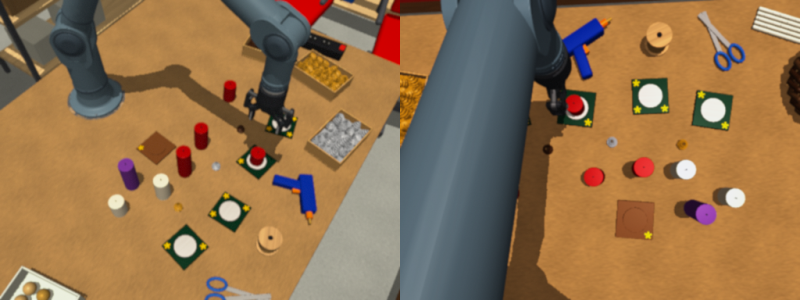

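```bash
python3 - <<'E'
from loc import *
PT=camera_params("top");PS=camera_params("scene")
t=cv2.imread("pics/top1.png"); s=cv2.imread("pics/scene1.png")
v,f=fit([(PT,redmask(t)),(PS,redmask(s))],.65,.102,.01,.05,.024);print(v,f,fit([(PT,redmask(t))],*v,.01,.05,.024),fit([(PS,redmask(s))],*v,.01,.05,.024))
u=proj(PS,[.65,.1,.04])[0].astype(int);w=proj(PT,[.65,.1,.04])[0].astype(int);print(u,w)
cv2.imwrite("pics/z1.png",np.hstack([cv2.resize(i[c[1]-40:c[1]+40,c[0]-40:c[0]+40],(400,400),interpolation=cv2.INTER_CUBIC) for i,c in((s,u),(t,w))]))
E
```

```text
[0.64943253 0.10318453] 0.20341597704283482 (array([0.65158614, 0.10359971]), np.float64(0.17306324340964474)) (array([0.64637241, 0.10439434]), np.float64(0.1810386260146063))
[329 199] [224 134]
```

View pics/z1.png

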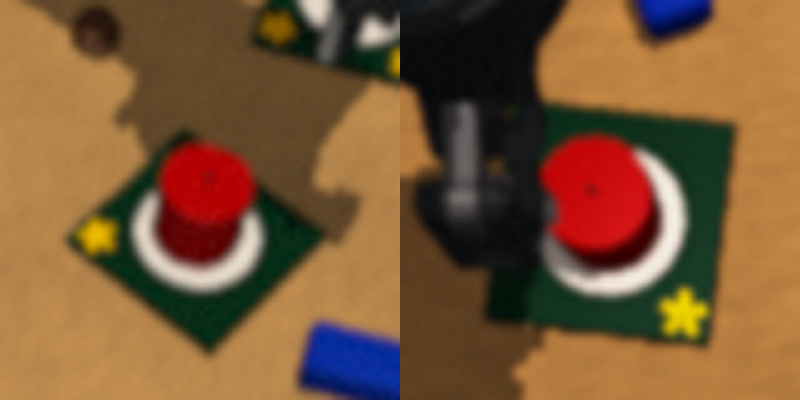

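```bash
python3 - <<'E'
from act import *
pick("b",0)
place("b",0)
import cv2
for n in("scene","top"): cv2.imwrite(f"pics/{n}2.png",read_camera(n)[:,:,::-1])
a=cv2.imread("pics/scene2.png");b=cv2.imread("pics/top2.png")
cv2.imwrite("pics/st2.png",cv2.resize(np.hstack([a,b]),(800,300),interpolation=cv2.INTER_AREA))
E
```

```text
above [ 0.0015 -0.0009  0.0003]
gap 0.04633716335779343 eef [0.4172 0.2927 0.0458]
lifted gap 0.0462565784959223 [-0.73 -0.81 -1.43] t 16.2583 4.824999999999999
placed dz 0.010499999999999999 df 1.775689932217571 eef [ 0.6291 -0.274   0.056 ] gap 0.046206399156376296
t 23.8417
```

View pics/st2.png

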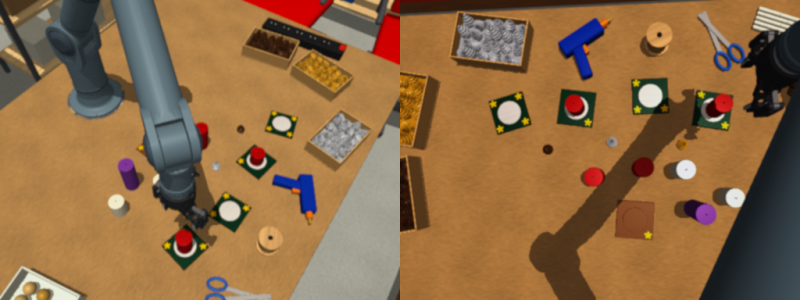

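Candle b stands on the two-star coaster (scene ≈(236,313)), and everything else is undisturbed. Now candle c, then d.

```bash
python3 - <<'E'
from act import *
pick("c",0)
place("c",0)
import cv2
for n in("scene","top"): cv2.imwrite(f"pics/{n}3.png",read_camera(n)[:,:,::-1])
a=cv2.imread("pics/scene3.png");b=cv2.imread("pics/top3.png")
cv2.imwrite("pics/st3.png",cv2.resize(np.hstack([a,b]),(800,300),interpolation=cv2.INTER_AREA))
E
```

```text
above [ 0.001  -0.0009  0.0005]
gap 0.04653093996035497 eef [0.4573 0.0532 0.0626]
lifted gap 0.046646162083700655 [-0.16  0.28 -0.88] t 28.9917 5.050000000000001
placed dz 0.010499999999999999 df 2.5750183153606483 eef [ 0.6757 -0.1051  0.0729] gap 0.046365044350197185
t 35.0417
```

View pics/st3.png

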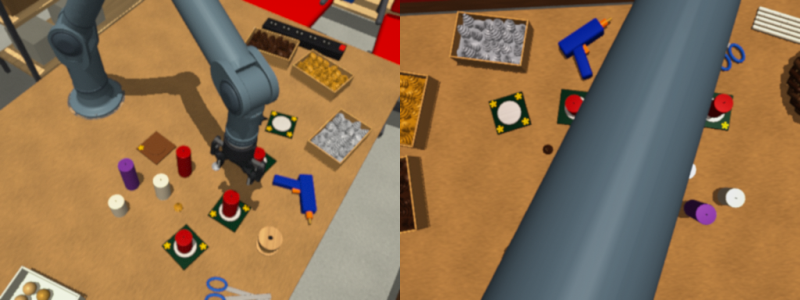

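```bash
python3 - <<'E'
from act import *
pick("d",0)
place("d",0)
move_j([-1.277, 0.383, 0.044, 1.598, -0.018, 1.161, -0.05])
import cv2
for n in("scene","top"): cv2.imwrite(f"pics/{n}4.png",read_camera(n)[:,:,::-1])
print(read_time_s())
from loc import *
PT=camera_params("top");PS=camera_params("scene")
t=cv2.imread("pics/top4.png"); s=cv2.imread("pics/scene4.png")
H=dict(a=.05,b=.075,c=.1,d=.125);T=[]
for k in"abcd":
    x,y=P[k];h=H[k]
    r=[fit(v,x,y,.01,h,.024)[0]-[x,y] for v in([(PT,redmask(t)),(PS,redmask(s))],[(PT,redmask(t))],[(PS,redmask(s))])]
    print(k,(np.array(r)*1000).round(1).tolist())
    for i,Q in((s,PS),(t,PT)):
        c=proj(Q,[x,y,.06])[0].astype(int); T.append(cv2.resize(i[c[1]-40:c[1]+40,c[0]-40:c[0]+40],(200,200),interpolation=cv2.INTER_CUBIC))
cv2.imwrite("pics/z4.png",np.vstack([np.hstack(T[0::2]),np.hstack(T[1::2])]))
cv2.imwrite("pics/st4.png",cv2.resize(np.hstack([s,t]),(800,300),interpolation=cv2.INTER_AREA))
E
```

```text
above [0.0015 0.0002 0.0009]
gap 0.047019906223539666 eef [ 0.4766 -0.0694  0.0807]
lifted gap 0.046963633571852924 [-0.13  0.76 -1.82] t 39.6333 4.491599999999998
placed dz 0.010499999999999999 df 2.573453560944802 eef [0.643  0.2915 0.0908] gap 0.04669182584821323
t 46.2667
48.1917
a [[-0.0, 1.4], [2.0, 1.9], [-3.7, 2.8]]
b [[0.3, -2.0], [2.0, -1.7], [-1.9, -1.1]]
c [[-1.0, -1.1], [0.7, -1.2], [-2.2, -2.4]]
d [[-1.2, 0.5], [-0.6, 1.4], [-2.9, 0.8]]
```

View pics/z4.png

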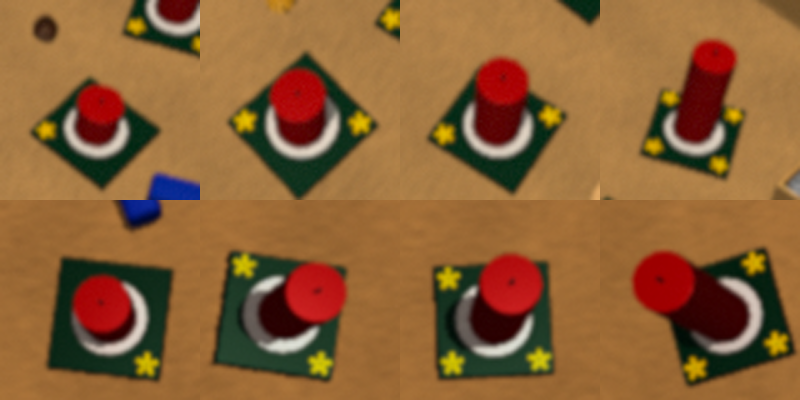

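View pics/st4.png

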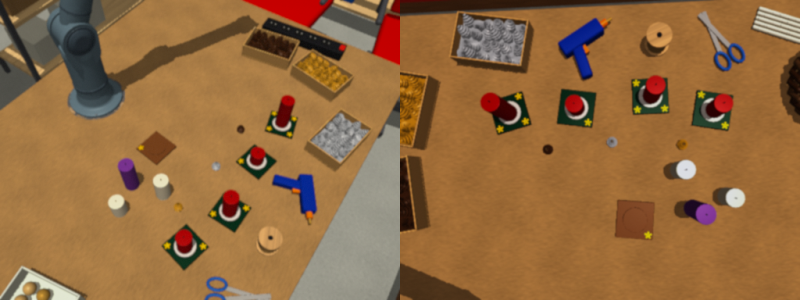

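```bash
python3 -c "
from bench import *
print(sign_off(), read_time_s())"
```

```text
the job is handed in; nothing more can be done
the job is handed in; nothing more can be done
```

All four red candles are standing on their coasters, and I handed the job in. They went down in order, shortest to tallest: a on the one-star coaster, b on two stars, c on three, d on four. The arm was back at its start pose, touching nothing, at about 48 s of the 106 s allowed.

- **Position:** In the last pictures, both cameras combined put each candle within about 2 mm of its plate centre. The two cameras disagree with each other by a few mm: candle a's single-camera fits were 2.0 and 3.7 mm off in x, in opposite directions. This is roughly the calibration error, and the pictures show every candle on its plate with the silver rim showing.
- **Upright and undisturbed:** All four stand upright. The white and purple candles and the brown coaster look unmoved in the pictures.
- **Grip and forces:** The grip held on every lift. The readings I took showed the wrist force rising less than 5 N as each candle touched down. I did not record the force throughout every move.

The only odd reading was the finger gap, which showed 44–47 mm on 48 mm candles. I took that as sensor offset or pad give, since no slip or misplacement came with it.

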